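# Stow the smallest hole saw in the push-latch drawer

## Robot

A 6-joint arm with a two-finger parallel gripper is mounted at the origin on the work surface. World frame = base frame: x ahead of the robot, y to its left, z up, the work surface at z = 0. Lengths are in m, angles in rad, forces in N, time in s.
With the tool pointing down it reaches from about 0.35 to 0.85 m from the base axis. Payload 8.1 kg.
Tool frame: the origin (TCP) lies on the mounting face of the last link; the fingertips stand 173 mm ahead of it and the grasp point (between the pads) lies 155 mm ahead of it; z points along the fingers, y is the line along which they close (so a half turn about z gives the same grasp; the last joint's range is limited). The gripper opens to 85 mm and grips with 20 to 120 N. Pads are 22 mm wide; open, the fingers measure 114 mm over their backs; the gripper's body (76 mm by 85 mm) begins 54 mm behind the grasp point. The pads swing forward as they close: fully open they stand 13 mm farther back than shut.
Start: joints at [-1.256, 0.13, 1.488, -0, 1.523, -0.085], TCP at [0.234, -0.553, 0.405] pointing down, gripper open.
Joint ranges: [-2.96, 2.96], [-0.89, 2.26], [0.02, 2.5], [-1.34, 4.48], [0, 2.73], [-2.66, 2.66]. Speed limits (rad/s): [2.39, 2.39, 2.79, 3.14, 3.14, 3.14].

## Interface

Orientations are given as a rotation vector (axis times angle).
In Python, from plant import status, vision, bot gives the robot as it stands.
- The arm moves only by the tool drive_tool, never from a script. Its argument "series" is one flat list of numbers, 6 for each row, row after row: the shift along the tool's x, y, z in mm, then the turn, a rotation vector about the tool's x, y, z in degrees. In form: [tx, ty, tz, rx, ry, rz, tx, ty, tz, rx, ry, rz, ...]. A call has exactly 5 rows; each row shifts and turns the commanded pose from where the row before left it, along the tool's axes as they then stand; what a row does not reach is not made up. A row lasts 1/12 s, in which the tool goes at most 41.7 mm and 7.16 degrees, less where a joint would pass 70% of its speed; a pose out of reach is approached as far as the arm can. A call is refused whole if a number of a shift passes 41.7 or a number of a turn 7.16, either way. A call with a gripper value outside its range is refused whole. "hand" is the finger opening in mm, from 0 to 85.4, set as the call begins (left out, the last holds). The fingers move at their own pace and stop on an object; "newtons" is the grip in N (left out, the last holds). Time passes only in rows, so rows that do not move let the fingers close, or fill a call up. It gives the time, the measured TCP pose, the force, the opening and the grip force at its end, in the units of the state.
- status.state(): the state, without advancing time (a new reading comes with each control period).
- vision.capture(name): name is "scene" or "top"; returns a dict with "frame" (400x640x3 uint8, blue, green, red), "mtx" (3x3 intrinsics, pixels), "extrinsics" (4x4, takes a point from camera to world coordinates). Camera axes: x right, y up, looking along -z (the intrinsics and any distortion apply to the point x, -y, -z); pixel columns grow to the right and rows downward; lengths in m; the calibration is good to about 2 mm. A picture is of the moment at which its call begins. There is no depth.
- bot.close_job(): hands the job in; it is judged then, once.
The state is a dict: "time_s": time; "q": joint angles; "joint_velocities": joint speeds; "joint_torque": joint torques, N m; "position": TCP position; "tool_rot": TCP orientation; "wrist_force": force on the tool from outside, world axes, zero at the start; "torque": the same for the moment, N m; "finger_gap": opening from 0.0 (shut) to 1.0 (fully open); "finger_force": force on a finger pad.
Only numpy, scipy, OpenCV 4.12 (cv2) and the standard library are available. Lean on these libraries where they do the work, as an engineer would, in place of code of your own. Each camera call takes 0.05 s, during which the arm holds its last target. There are 200 camera calls.

## Task

Press down the round push latch on top of the black tool case so that its hidden drawer springs out. Then stand the smallest of the three hole saws inside that drawer, teeth down as it stands on the bench, let go and leave the drawer out.

Things in the scene. Friction and masses are not known exactly. Their poses are not given: they have to be found in the camera images.
- hole_saw: smallest of three steel hole saws (the others: same height, 46 and 60 mm wide; in a row leading away from the robot, any order, centres 80 mm or more apart). Upright cylinder 32 mm in diameter, 38 mm high, with a dark hex boss 18 mm wide, 12 mm high on top; 0.1 kg; standing teeth down. Origin: centre of its underside, z up. Grip the cylinder from above.
- latch_top (a point): centre of the top of the push latch: round steel button 40 mm wide, standing 10 mm above the tool case's top, 85 mm above the bench. Pressed straight down its full 8 mm (spring 1 to 5 N, then a stop) it frees the drawer, and rises again. Axes: x to the back of the case, y along its width, z up. The case is fixed, 220 x 280 x 75 mm; its front lies 50 mm from here towards -x.
- drawer_in (a point): point on the drawer's inner floor, moving with it; axes as latch_top. The drawer is flush in the case's front, no handle, hidden while closed. Fully out, this is the middle of its uncovered opening, 10 mm above the bench, 50 mm in front of the case; free inside 49 mm each way in x, 95 mm each way in y; side walls 40 mm, front wall 48 mm above the inner floor.
- drawer (a joint): how far the drawer is out of the case, in m, along -x of the case: 0 closed and held by the latch, 0.105 fully out. Once freed a spring drives it out in about a second and keeps it out (about 2 N).
Not all that is in view belongs to the job. What is shaped like the hole_saw but blue, brown or purple is not meant.

How it is judged:
On the way:
1. the latch has been pressed and the drawer has sprung out (at least 90 mm) (value of joint drawer above 0.09 m), for 0.2 s.
At the end, for the whole second after the job is handed in: The drawer is out (at least 90 mm), and the smallest hole saw stands on the drawer's inner floor between its walls (base within 8 mm of the floor), upright teeth down within 11 degrees, at rest (value of joint drawer above 0.09 m and x of hole_saw in the frame of drawer_in between -0.05 and 0.06 m and y of hole_saw in the frame of drawer_in between -0.095 and 0.095 m and z of hole_saw in the frame of drawer_in between -0.006 and 0.008 m and angle between hole_saw's own z axis and vertical below 0.2 rad and linear speed of hole_saw below 0.03 m/s); the robot touches nothing.
It also fails if it takes over 56 s, if anything falls off the work surface, if the arm or the gripper's body presses on something with over 40 N, if the wrist force passes 120 N, or if a joint passes its speed limit or range.

## Working session

There is one attempt and no reset: what is moved stays moved. The work goes in short steps, Python scripts to look and compute and a tool call to move; the robot and the scene stay as the last step left them, time stands still between calls to the robot, and variables do not carry over. Pictures are saved under pics/ and viewed, at most 10 in all, crops included, and the job is handed in when it is done.

Besides the shell and the picture viewer there is one more tool, called by a JSON object that holds its "method" and its "body". drive_tool: Moves the arm, as the interface text tells. Its arguments: {"type":"object","properties":{"series":{"type":"array","items":{"type":"number"}},"hand":{"type":"number"},"newtons":{"type":"number"}},"required":["series"]}

```bash
ls; mkdir -p pics; python3 - <<'E'
from plant import status, vision
import cv2,numpy as np
for n in("scene","top"):
    c=vision.capture(n); cv2.imwrite(f"pics/{n}0.png",c["frame"]); np.savez(f"{n}0.npz",**c); print(n,c.keys(),c["mtx"].tolist(),np.round(c["extrinsics"],3).tolist())
print(status.state())
E
```

```text
pics
scene dict_keys(['frame', 'mtx', 'extrinsics']) [[434.34081484103274, 0.0, 314.97522182172816], [0.0, 434.34081484103274, 203.91640654855192], [0.0, 0.0, 1.0]] [[-0.815, -0.384, 0.435, 0.868], [0.58, -0.517, 0.63, 0.386], [-0.017, 0.765, 0.644, 0.578], [0.0, 0.0, 0.0, 1.0]]
top dict_keys(['frame', 'mtx', 'extrinsics']) [[371.30589775351314, 0.0, 319.9686392444953], [0.0, 371.30589775351314, 192.34431830670695], [0.0, 0.0, 1.0]] [[-0.027, 0.995, -0.098, 0.476], [-1.0, -0.027, 0.01, -0.083], [0.007, 0.099, 0.995, 0.719], [0.0, 0.0, 0.0, 1.0]]
{'time_s': 0.1, 'q': array([-1.25642024e+00,  1.31051245e-01,  1.48915973e+00,  1.81823537e-05,
        1.52300719e+00, -8.53830126e-02]), 'joint_velocities': array([-0.00141484, -0.00135589, -0.00320922,  0.00186755,  0.00124024,
        0.00199371]), 'joint_torque': array([ 2.14493230e-03, -5.70949316e+01, -5.01942730e+01, -2.02014115e-05,
        8.06535536e-03, -2.87191676e-05]), 'position': array([ 0.23348678, -0.55248119,  0.4037755 ]), 'tool_rot': array([-3.07746063e+00, -6.23444835e-01,  2.63234808e-04]), 'wrist_force': array([0.89643748, 0.17412421, 0.61420016]), 'torque': array([0.05349603, 0.03777533, 0.03657165]), 'finger_force': 0.0, 'finger_gap': 1.0006578410372593}
```

View pics/scene0.png

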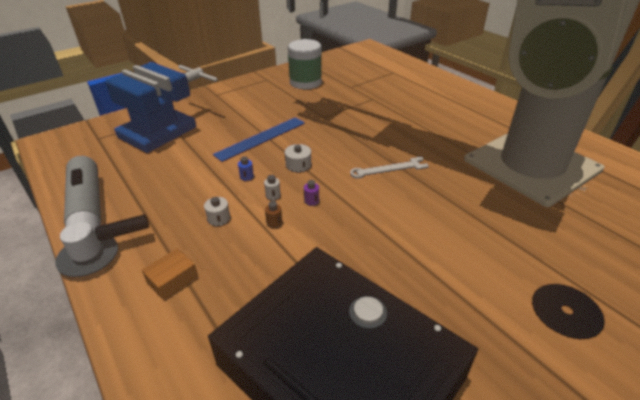

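View pics/top0.png

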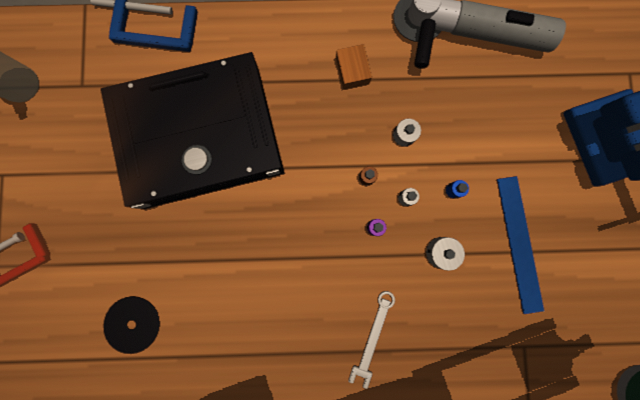

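The scene view shows the case with its button at (368,311). The top view shows steel saws at (408,131), (410,197) and (446,254), the button at (196,158), and blue (458,188), brown (368,176) and purple (377,228) decoys. The steel saw at (410,197) is the smallest of the three. I'll enlarge and measure it.

```bash
cat > h.py <<'E'
import numpy as np,cv2
from scipy.spatial.transform import Rotation as R
def ray(c,px,z):
    K=c["mtx"];E=c["extrinsics"]
    d=np.linalg.inv(K)@[px[0],px[1],1]; d=E[:3,:3]@(d*[1,-1,-1]); o=E[:3,3]
    return o+d*(z-o[2])/d[2]
def proj(c,p):
    K=c["mtx"];E=c["extrinsics"]
    q=E[:3,:3].T@(np.array(p)-E[:3,3]); q=K@(q*[1,-1,-1]); return q[:2]/q[2]
def blobs(c,lo,hi,box,amin=20):
    x0,y0,x1,y1=box; hsv=cv2.cvtColor(c["frame"][y0:y1,x0:x1],cv2.COLOR_BGR2HSV)
    m=cv2.inRange(hsv,lo,hi); m=cv2.morphologyEx(m,cv2.MORPH_CLOSE,np.ones((5,5)))
    n,l,s,ce=cv2.connectedComponentsWithStats(m)
    return [(ce[i]+[x0,y0],s[i,2:]) for i in range(1,n) if s[i,4]>amin]
E
python3 - <<'E'
from h import *
c=dict(np.load("top0.npz")); f=c["frame"]
for ce,s in blobs(c,(0,0,110),(179,70,255),(340,100,480,280)): print("saw",ce.round(1),s[:3],ray(c,ce,.038).round(4), "diam mm",(max(s[:2])/371.3*(0.719-.038)*1000).round(1))
for ce,s in blobs(c,(0,0,110),(179,70,255),(105,55,285,208),5): print("case",ce.round(1),s,ray(c,ce,.085 if s[2]>200 else .075).round(4))
for p in [(103,88),(253,53),(283,172),(130,207)]: print("corner",ray(c,p,.075).round(4))
for n in [(408,131),(410,197),(446,254),(368,176),(458,188),(377,228)]: print(n,ray(c,n,.04).round(3))
s=dict(np.load("scene0.npz"))
a=cv2.resize(f[110:280,340:490],None,fx=3.5,fy=3.5,interpolation=cv2.INTER_CUBIC)[:595]
print(proj(s,ray(c,(410,197),.05)))
cv2.imwrite("pics/crop1.png",a)
E
```

```text
saw [408.3 130.1] [ 24  23 361] [ 0.6565 -0.2586  0.038 ] diam mm 44.0
saw [409.7 196.3] [ 17  17 147] [ 0.532 -0.255  0.038] diam mm 31.2
saw [447.6 253.4] [ 33  32 748] [ 0.4259 -0.3184  0.038 ] diam mm 60.5
case [223.   62.5] [ 5  4 16] [0.7796 0.0788 0.075 ]
case [130.  85.] [ 5  5 17] [0.7417 0.2447 0.075 ]
case [194.8 158.3] [ 23  22 402] [0.6038 0.1252 0.085 ]
case [248.8 169.2] [ 5  5 19] [0.5841 0.034  0.075 ]
case [272.  171.4] [13  4 20] [ 0.5791 -0.0063  0.075 ]
case [153.  193.1] [ 5  5 20] [0.5464 0.2004 0.075 ]
case [137.3 206. ] [13  4 30] [0.5248 0.2272 0.075 ]
corner [0.7374 0.2925 0.075 ]
corner [0.7962 0.0247 0.075 ]
corner [ 0.5775 -0.0256  0.075 ]
corner [0.5233 0.2397 0.075 ]
(408, 131) [ 0.654 -0.257  0.04 ]
(410, 197) [ 0.53  -0.255  0.04 ]
(446, 254) [ 0.425 -0.315  0.04 ]
(368, 176) [ 0.571 -0.179  0.04 ]
(458, 188) [ 0.545 -0.344  0.04 ]
(377, 228) [ 0.475 -0.192  0.04 ]
[273.23517342 176.28785069]
```

View pics/crop1.png

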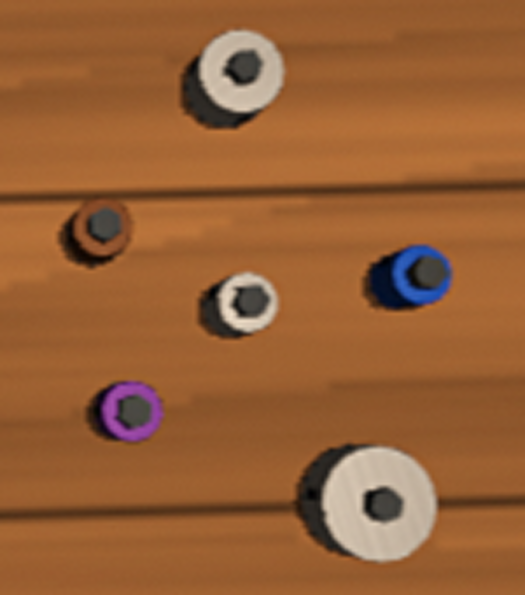

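The crop confirms it: the steel saws measure 44, 31 and 60.5 mm wide, so the middle one (410,197) is the target, at (0.532, -0.255). The latch is at (0.604, 0.125) and the case is yawed about 12.8°. I'll move above the latch with the fingers shut.

{"method": "drive_tool", "body": {"series": [25,-29,0,0,0,5,25,-29,0,0,0,5,25,-29,5,0,0,0,25,-29,5,0,0,0,25,-29,5,0,0,0], "hand": 0}}

```text
time_s: 0.52
position: [0.3141, -0.3777, 0.389]
tool_rot: [-3.121, -0.352, 0.0]
wrist_force: [0.5, 0.6, 0.9]
finger_gap: 0.302
finger_force: 0.0
```

{"method": "drive_tool", "body": {"series": [25,-29,5,0,0,0,25,-29,5,0,0,0,25,-29,5,0,0,0,25,-29,5,0,0,0,25,-29,5,0,0,0]}}

```text
time_s: 0.93
position: [0.4036, -0.2083, 0.3642]
tool_rot: [-3.122, -0.353, 0.0]
wrist_force: [0.1, -0.6, 0.0]
finger_gap: -0.001
finger_force: 0.0
```

{"method": "drive_tool", "body": {"series": [25,-29,5,0,0,0,25,-29,5,0,0,0,25,-29,5,0,0,0,25,-29,5,0,0,0,25,-29,5,0,0,0]}}

```text
time_s: 1.35
position: [0.4931, -0.0389, 0.3392]
tool_rot: [3.122, 0.353, -0.0]
wrist_force: [-0.4, -0.7, 0.3]
finger_gap: -0.001
finger_force: 0.0
```

{"method": "drive_tool", "body": {"series": [25,-29,5,0,0,0,25,-29,5,0,0,0,25,-29,5,0,0,0,20,-20,3,0,0,0,0,0,0,0,0,0]}}

```text
time_s: 1.77
position: [0.5624, 0.089, 0.3201]
tool_rot: [-3.119, -0.359, 0.002]
wrist_force: [0.3, 0.1, 0.2]
finger_gap: 0.0
finger_force: 0.0
```

{"method": "drive_tool", "body": {"series": [16,-9,0,0,0,0,16,-9,0,0,0,0,16,-8,12,0,0,0,0,0,24,0,0,0,0,0,16,0,0,0]}}

```text
time_s: 2.18
position: [0.6026, 0.121, 0.2681]
tool_rot: [3.121, 0.354, -0.001]
wrist_force: [-0.9, -0.3, -0.7]
finger_gap: 0.0
finger_force: 0.0
```

{"method": "drive_tool", "body": {"series": [0,0,0,0,0,0,0,0,0,0,0,0,0,0,0,0,0,0,0,0,0,0,0,0,0,0,0,0,0,0]}}

```text
time_s: 2.6
position: [0.603, 0.1205, 0.2715]
tool_rot: [3.122, 0.353, 0.004]
wrist_force: [0.1, 0.6, -0.9]
finger_gap: 0.003
finger_force: 0.0
```

{"method": "drive_tool", "body": {"series": [0,-4,3,0,0,0,0,0,3,0,0,0,0,0,3,0,0,0,0,0,3,0,0,0,0,0,2,0,0,0]}}

```text
time_s: 3.02
position: [0.6015, 0.1247, 0.2553]
tool_rot: [-3.122, -0.353, 0.0]
wrist_force: [0.1, 0.9, 2.7]
finger_gap: -0.0
finger_force: 1.5
```

{"method": "drive_tool", "body": {"series": [0,0,1,0,0,0,0,0,1,0,0,0,0,0,1,0,0,0,0,0,1,0,0,0,0,0,0,0,0,0]}}

```text
time_s: 3.43
position: [0.6015, 0.1246, 0.2517]
tool_rot: [3.122, 0.353, -0.001]
wrist_force: [-2.5, -0.8, 4.9]
finger_gap: -0.004
finger_force: 2.0
```

{"method": "drive_tool", "body": {"series": [0,0,1,0,0,0,0,0,1,0,0,0,0,0,0.5,0,0,0,0,0,0,0,0,0,0,0,0,0,0,0]}}

```text
time_s: 3.85
position: [0.6016, 0.1246, 0.2503]
tool_rot: [3.122, 0.353, 0.0]
wrist_force: [-7.1, -1.2, 11.5]
finger_gap: 0.005
finger_force: 5.7
```

The force jumped to 11.5 N, so the button has reached its stop. I'll lift and look.

{"method": "drive_tool", "body": {"series": [0,0,-10,0,0,0,0,0,-25,0,0,0,0,0,-25,0,0,0,0,0,-25,0,0,0,0,20,-10,0,0,0], "hand": 55}}

```text
time_s: 4.27
position: [0.6065, 0.1075, 0.3488]
tool_rot: [-3.12, -0.357, -0.009]
wrist_force: [0.5, -0.1, -0.1]
finger_gap: 0.644
finger_force: 0.0
```

{"method": "drive_tool", "body": {"series": [0,35,0,0,0,0,0,40,0,0,0,0,0,40,0,0,0,0,0,40,0,0,0,0,0,40,0,0,0,0]}}

```text
time_s: 4.68
position: [0.6498, -0.0868, 0.3445]
tool_rot: [3.121, 0.354, 0.001]
wrist_force: [1.3, 0.4, -0.0]
finger_gap: 0.644
finger_force: 0.0
```

```bash
python3 - <<'E'
from h import *
from plant import status, vision
c=vision.capture("top"); np.savez("top1.npz",**c)
cv2.imwrite("pics/top1.png",c["frame"])
s=status.state(); print(s["position"],s["tool_rot"],s["finger_gap"],s["time_s"])
E
```

```text
[ 0.6503684  -0.09406859  0.3444419 ] [3.11791259e+00 3.45738456e-01 1.84844635e-03] 0.6434460456854674 4.7333
```

View pics/top1.png

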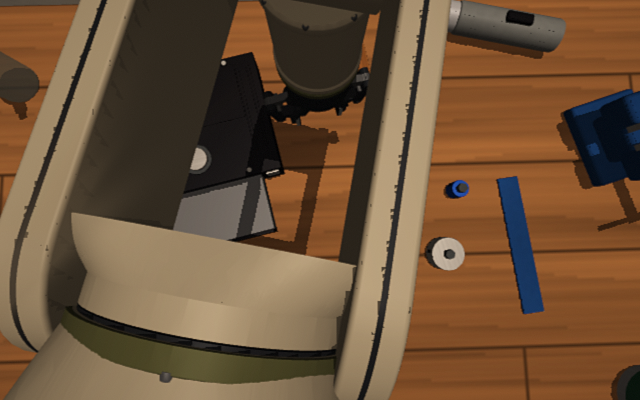

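The top view shows the arm over the scene and the light drawer tray out in front of the case, with its corner near (277,232). The button at (200,158) is up again. Now over to the saw.

{"method": "drive_tool", "body": {"series": [-30,26,0,0,0,0,-30,26,0,0,0,0,-30,26,5,0,0,0,-30,26,10,0,0,0,-30,26,10,0,0,0]}}

```text
time_s: 5.15
position: [0.5314, -0.2466, 0.3197]
tool_rot: [3.12, 0.353, 0.003]
wrist_force: [0.3, 0.3, -0.0]
finger_gap: 0.643
finger_force: 0.0
```

{"method": "drive_tool", "body": {"series": [0,0,15,0,0,0,0,0,15,0,0,0,0,0,10,0,0,0,0,0,0,0,0,0,0,0,0,0,0,0]}}

```text
time_s: 5.57
position: [0.5324, -0.2448, 0.2788]
tool_rot: [-3.121, -0.354, 0.002]
wrist_force: [0.7, 0.2, 1.0]
finger_gap: 0.643
finger_force: 0.0
```

```bash
python3 - <<'E'
from h import *
from plant import status, vision
t=np.array([0.532,-0.2545])
s=status.state(); p=s["position"]; r=R.from_rotvec(s["tool_rot"]).as_matrix(); print(p,s["time_s"], r.round(3).tolist(), "go mm", (r.T@np.r_[t-p[:2],0.179-p[2]]*1000).round(1))
c=vision.capture("scene"); print(proj(c,[*t,.038]), proj(c,p+r[:,2]*.155))
cv2.imwrite("pics/scene2.png",cv2.resize(c["frame"][60:260,150:400],None,fx=2.8,fy=2.8,interpolation=cv2.INTER_CUBIC))
E
```

```text
[ 0.53243492 -0.24477019  0.27875861] 5.5667 [[0.975, 0.224, -0.001], [0.224, -0.975, 0.001], [-0.001, -0.001, -1.0]] go mm [-2.5  9.5 99.8]
[272.15715523 180.87502723] [271.10968776 147.7828456 ]
```

View pics/scene2.png

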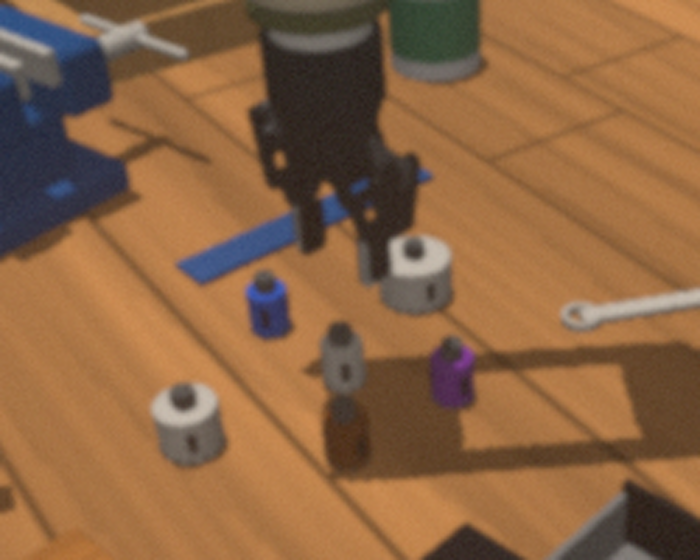

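The close view shows the fingers above the row. The small steel saw at crop (343,350), full frame (272,185), matches the projected position. I'll correct sideways, then descend.

{"method": "drive_tool", "body": {"series": [-2,9,0,0,0,0,0,0,20,0,0,0,0,0,20,0,0,0,0,0,15,0,0,0,0,0,0,0,0,0]}}

```text
time_s: 6.03
position: [0.5316, -0.2541, 0.2215]
tool_rot: [-3.119, -0.354, 0.005]
wrist_force: [-0.4, 0.2, -1.1]
finger_gap: 0.644
finger_force: 0.0
```

{"method": "drive_tool", "body": {"series": [0,0,12,0,0,0,0,0,12,0,0,0,0,0,12,0,0,0,0,0,7,0,0,0,0,0,0,0,0,0]}}

```text
time_s: 6.45
position: [0.5316, -0.2539, 0.1788]
tool_rot: [-3.12, -0.353, 0.004]
wrist_force: [-1.0, 0.5, 0.2]
finger_gap: 0.642
finger_force: 0.0
```

{"method": "drive_tool", "body": {"series": [0,0,0,0,0,0,0,0,0,0,0,0,0,0,0,0,0,0,0,0,0,0,0,0,0,0,0,0,0,0], "hand": 20, "newtons": 35}}

```text
time_s: 6.87
position: [0.5327, -0.2546, 0.1818]
tool_rot: [3.121, 0.353, 0.001]
wrist_force: [-0.2, 1.2, 1.3]
finger_gap: 0.362
finger_force: 34.9
```

{"method": "drive_tool", "body": {"series": [0,0,0,0,0,0,0,0,0,0,0,0,0,0,0,0,0,0,0,0,0,0,0,0,0,0,0,0,0,0]}}

```text
time_s: 7.28
position: [0.5328, -0.2546, 0.1818]
tool_rot: [3.121, 0.353, 0.001]
wrist_force: [-0.1, 0.2, 5.0]
finger_gap: 0.363
finger_force: 35.2
```

{"method": "drive_tool", "body": {"series": [0,0,-8,0,0,0,0,0,-15,0,0,0,0,0,-25,0,0,0,0,0,-25,0,0,0,0,0,-25,0,0,0]}}

```text
time_s: 7.7
position: [0.5319, -0.2541, 0.2797]
tool_rot: [-3.121, -0.353, 0.002]
wrist_force: [0.5, 1.3, 0.3]
finger_gap: 0.363
finger_force: 34.8
```

{"method": "drive_tool", "body": {"series": [0,0,-20,0,0,0,0,0,0,0,0,0,0,0,0,0,0,0,0,0,0,0,0,0,0,0,0,0,0,0]}}

```text
time_s: 8.12
position: [0.5317, -0.254, 0.2971]
tool_rot: [-3.12, -0.353, 0.004]
wrist_force: [0.1, -0.8, -1.5]
finger_gap: 0.364
finger_force: 34.8
```

The grip holds at a 31 mm opening. Carrying it over the drawer, whose centre should be at about (0.506, 0.103).

{"method": "drive_tool", "body": {"series": [5.5,-25,0,0,0,0,5.5,-33,0,0,0,0,5.5,-36,0,0,0,0,5.5,-36,0,0,0,0,5.5,-36,0,0,0,0]}}

```text
time_s: 8.53
position: [0.5211, -0.085, 0.2973]
tool_rot: [-3.121, -0.352, 0.005]
wrist_force: [0.8, -0.2, -1.9]
finger_gap: 0.36
finger_force: 34.9
```

{"method": "drive_tool", "body": {"series": [5.5,-36,0,0,0,0,5.5,-36,0,0,0,0,5.5,-36,0,0,0,0,5.5,-36,0,0,0,0,5,-30,0,0,0,0]}}

```text
time_s: 8.95
position: [0.5084, 0.0914, 0.2975]
tool_rot: [-3.121, -0.354, 0.004]
wrist_force: [0.8, -1.1, -0.7]
finger_gap: 0.359
finger_force: 34.9
```

{"method": "drive_tool", "body": {"series": [0,-14,0,0,0,0,0,0,0,0,0,0,0,0,0,0,0,0,0,0,0,0,0,0,0,0,0,0,0,0]}}

```text
time_s: 9.37
position: [0.5065, 0.1018, 0.2986]
tool_rot: [3.122, 0.351, -0.002]
wrist_force: [-0.1, -0.7, -0.2]
finger_gap: 0.365
finger_force: 35.0
```

```bash
python3 - <<'E'
from h import *
from plant import status, vision
t=np.array([0.506,0.103])
s=status.state(); p=s["position"]; r=R.from_rotvec(s["tool_rot"]).as_matrix(); print(p,s["time_s"],s["finger_gap"], "go mm", (r.T@np.r_[t-p[:2],0.191-p[2]]*1000).round(1))
c=vision.capture("scene"); f=c["frame"]
ex,ey=np.array([.975,.2215,0]),np.array([-.2215,.975,0]); o=np.r_[t,.01]
for dx,dy,z in[(-.05,-.096,.05),(-.05,.096,.05),(.05,.096,.05),(.05,-.096,.05),(0,0,.01)]:
    q=o+dx*ex+dy*ey; q[2]=z; u=proj(c,q); print(u.round(1)); cv2.circle(f,tuple(int(v) for v in u),2,(0,255,0),-1)
cv2.imwrite("pics/scene3.png",cv2.resize(f[100:400,200:600],None,fx=2,fy=2,interpolation=cv2.INTER_CUBIC))
E
```

```text
[0.50649976 0.10180264 0.29855673] 9.3667 0.3646302669784055 go mm [-1.000e-01 -1.300e+00  1.076e+02]
[373.4 234.7]
[477.4 292.9]
[444.3 336.8]
[336.7 267.7]
[401.9 296. ]
```

View pics/scene3.png

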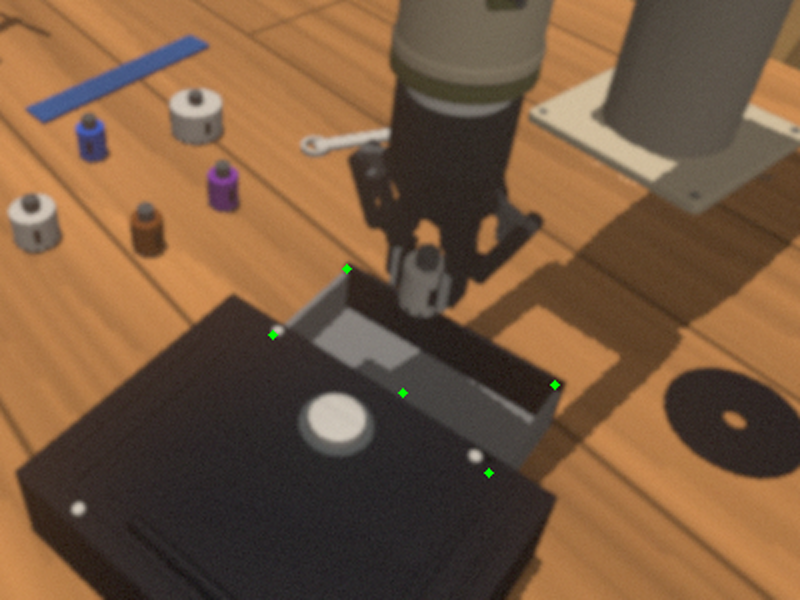

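The drawer walls match the projected corners (green), and the gripped saw hangs upright over the middle of the drawer. I'll descend, slowing near the floor.

{"method": "drive_tool", "body": {"series": [0,0,15,0,0,0,0,0,20,0,0,0,0,0,20,0,0,0,0,0,15,0,0,0,0,0,8,0,0,0]}}

```text
time_s: 9.83
position: [0.5057, 0.1017, 0.2189]
tool_rot: [3.122, 0.351, -0.005]
wrist_force: [0.0, 0.5, -2.1]
finger_gap: 0.363
finger_force: 34.9
```

{"method": "drive_tool", "body": {"series": [0,0,6,0,0,0,0,0,6,0,0,0,0,0,4,0,0,0,0,0,4,0,0,0,0,0,2,0,0,0]}}

```text
time_s: 10.25
position: [0.5067, 0.1028, 0.1993]
tool_rot: [-3.122, -0.353, -0.001]
wrist_force: [0.7, 0.1, -0.7]
finger_gap: 0.363
finger_force: 35.0
```

{"method": "drive_tool", "body": {"series": [0,0,1,0,0,0,0,0,1,0,0,0,0,0,0,0,0,0,0,0,0,0,0,0,0,0,0,0,0,0]}}

```text
time_s: 10.67
position: [0.5066, 0.1029, 0.1975]
tool_rot: [3.122, 0.353, 0.001]
wrist_force: [-0.5, 0.3, -0.7]
finger_gap: 0.366
finger_force: 35.0
```

{"method": "drive_tool", "body": {"series": [0,0,1,0,0,0,0,0,1,0,0,0,0,0,1,0,0,0,0,0,0,0,0,0,0,0,0,0,0,0]}}

```text
time_s: 11.08
position: [0.5064, 0.1028, 0.194]
tool_rot: [-3.122, -0.353, 0.0]
wrist_force: [-0.5, 0.0, -0.5]
finger_gap: 0.361
finger_force: 35.0
```

{"method": "drive_tool", "body": {"series": [0,0,1,0,0,0,0,0,0,0,0,0,0,0,0,0,0,0,0,0,0,0,0,0,0,0,0,0,0,0]}}

```text
time_s: 11.5
position: [0.5065, 0.1028, 0.1932]
tool_rot: [3.122, 0.353, 0.0]
wrist_force: [-0.5, -0.3, -1.0]
finger_gap: 0.359
finger_force: 35.0
```

{"method": "drive_tool", "body": {"series": [0,0,1,0,0,0,0,0,0,0,0,0,0,0,0,0,0,0,0,0,0,0,0,0,0,0,0,0,0,0]}}

```text
time_s: 11.92
position: [0.5065, 0.1028, 0.1922]
tool_rot: [-3.122, -0.353, 0.0]
wrist_force: [0.9, -0.2, -1.1]
finger_gap: 0.364
finger_force: 35.0
```

{"method": "drive_tool", "body": {"series": [0,0,1,0,0,0,0,0,0,0,0,0,0,0,0,0,0,0,0,0,0,0,0,0,0,0,0,0,0,0]}}

```text
time_s: 12.33
position: [0.5068, 0.1029, 0.1917]
tool_rot: [3.122, 0.353, 0.001]
wrist_force: [-1.4, 0.5, 5.8]
finger_gap: 0.364
finger_force: 35.5
```

Force is 5.8 N, so the saw is on the floor. I'll open and lift away.

{"method": "drive_tool", "body": {"series": [0,0,-0.5,0,0,0,0,0,0,0,0,0,0,0,0,0,0,0,0,0,0,0,0,0,0,0,0,0,0,0], "hand": 60}}

```text
time_s: 12.75
position: [0.5064, 0.1028, 0.1915]
tool_rot: [3.122, 0.353, -0.0]
wrist_force: [0.4, 0.4, 0.1]
finger_gap: 0.702
finger_force: 0.0
```

{"method": "drive_tool", "body": {"series": [0,0,0,0,0,0,0,0,0,0,0,0,0,0,-5,0,0,0,0,0,-10,0,0,0,0,0,-15,0,0,0]}}

```text
time_s: 13.17
position: [0.5058, 0.1027, 0.2214]
tool_rot: [-3.122, -0.353, 0.004]
wrist_force: [-0.2, 1.0, -0.4]
finger_gap: 0.702
finger_force: 0.0
```

{"method": "drive_tool", "body": {"series": [0,0,-20,0,0,0,0,0,-25,0,0,0,0,0,-25,0,0,0,0,0,-25,0,0,0,0,0,-15,0,0,0]}}

```text
time_s: 13.58
position: [0.5071, 0.1029, 0.3361]
tool_rot: [3.122, 0.353, 0.007]
wrist_force: [-0.2, -0.0, 0.6]
finger_gap: 0.704
finger_force: 0.0
```

{"method": "drive_tool", "body": {"series": [0,30,0,0,0,0,0,40,0,0,0,0,0,40,0,0,0,0,0,40,0,0,0,0,0,20,0,0,0,0]}}

```text
time_s: 14.0
position: [0.5449, -0.0666, 0.3333]
tool_rot: [3.12, 0.35, 0.003]
wrist_force: [0.4, -0.4, 0.7]
finger_gap: 0.705
finger_force: 0.0
```

```bash
python3 - <<'E'
from h import *
from plant import status, vision
s=status.state(); print(s["position"],s["time_s"],s["finger_gap"],s["wrist_force"])
a=vision.capture("scene"); b=vision.capture("top")
A=cv2.resize(a["frame"][180:380,300:500],(400,400),interpolation=cv2.INTER_CUBIC)
B=cv2.resize(b["frame"][130:290,100:260],(400,400),interpolation=cv2.INTER_CUBIC)
cv2.imwrite("pics/fin.png",np.hstack([A,B]))
E
```

```text
[ 0.54490056 -0.06658297  0.33325498] 14.0 0.7046357312189286 [ 0.40526005 -0.39720564  0.72016731]
```

View pics/fin.png

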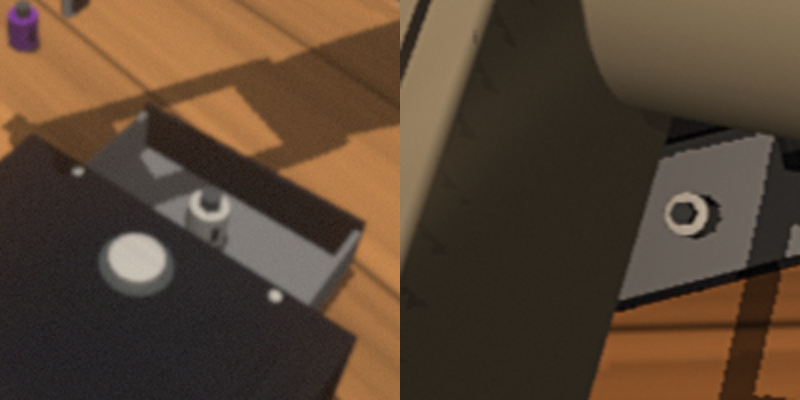

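The picture shows the saw upright on the drawer floor (left half at (208,215), right half at (688,214)). The drawer is out and the gripper is clear. Letting the arm settle, then handing in.

{"method": "drive_tool", "body": {"series": [0,0,0,0,0,0,0,0,0,0,0,0,0,0,0,0,0,0,0,0,0,0,0,0,0,0,0,0,0,0]}}

```text
time_s: 14.52
position: [0.5444, -0.0619, 0.3318]
tool_rot: [-3.121, -0.355, -0.0]
wrist_force: [0.2, -0.1, -0.3]
finger_gap: 0.707
finger_force: 0.0
```

```bash
python3 -c "
from plant import bot
print(bot.close_job())"
```

```text
the job is handed in; nothing more can be done
None
```

I pressed the latch and the drawer sprang out; the smallest hole saw now stands upright inside it with the gripper clear, and I handed the job in at about 14.5 s (no verdict was returned).

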